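# Load a sample plate under the lapped flap of a contact reader and hold it flat

### The job

Take the blue tent-shaped dust guard off the plate reader and drape it astride the horizontal bar beside it, and let go. Then pick up the sample plate by its black rib, slide its front edge at least 2 cm under the orange flap without lifting the flap, and press the plate down flat and flush on the reader against its sprung pad; finish while still holding it pressed there. Leave the glassware standing where it is.

Things in the scene. Friction and masses are not known exactly. Their poses are not given: they have to be found in the camera images.
- reader: Plate reader, fixed: low white box 180 (x) x 130 mm, flat aluminium top 24 mm above its underside. Origin: centre of underside; x points from the open loading side to the flap side, z up. Under the flap, grey side cheeks stand 98 mm apart (y = -49, +49 mm, from x = 27 mm on), rear stop at x = 79 mm. A 60 x 60 mm black sprung pad centred at x = -25 mm, y = 0 stands 4 mm proud of the top.
- flap_lip (a point): Middle of the orange flap's free lip at its underside, flap down (fixed to the reader, at its x = 25 mm, z = 38 mm: 14 mm over the aluminium top). The flap is 60 mm along x, 116 mm along y, 4 mm thick; its hinge lies along y at x = 85 mm.
- pad_top (a point): Middle of the top face of the pad (black with a green window) while the pad is not pressed (fixed to the reader).
- flap (a joint): Flap angle in rad: 0 lying down on its cheeks, grows as its lip is lifted (0.1 rad lifts the lip 6 mm). It is light (60 g) and falls shut by itself.
- pad (a joint): How far the sprung pad is pressed down, in m: 0 free, 0.004 flush with the aluminium top, stop at 0.006. It begins to yield at 2.4 N; flush takes 7.2 N.
- guard: Blue tent-shaped dust guard, about 120 g: two 4 mm sheets folded at 59 degrees as an inverted V, 80 mm long along the ridge (its y), 88 mm wide over the steel beads at its feet (x), 97 mm high. Black grip rib on the ridge: 12 mm thick (x), 50 mm long (y), top 97 mm, foot about 74 mm above the origin. Origin: centre of underside; z up. It starts astride the pad, ridge nearly along the reader's y.
- guard_crown (a point): Highest point inside the guard's fold, mid-length, 70 mm above its underside. When it hangs astride the bar this point is about 12 mm over the bar's axis.
- rail: Horizontal steel bar 12 mm thick and 170 mm long on two posts at its ends, fixed to the bench. Origin on the bench under its middle; the bar runs along y, its axis 140 mm above the bench.
- rail_mid (a point): Middle of the bar, on its axis.
- plate: Flat bare steel sample plate 130 (x) x 80 (y) x 5 mm, 150 g or so, with a row of four blue spots, lying on the bench. Origin: centre of its underside; x points to the front edge that goes under the flap. A black grip rib stands across it at x = -30 mm: 12 mm thick (x), 50 mm long (y), top 35 mm above the underside.
- plate_front (a point): Middle of the plate's front edge, at its underside (65 mm ahead of the plate's origin).
- flask: Conical flask, clear, 63 mm wide, 112 mm high; origin at the centre of its underside. Bystander.
- amber_bottle: Brown reagent bottle, 43 mm wide, 94 mm high; origin at the centre of its underside. Bystander.
- clear_bottle: Clear reagent bottle, 54 mm wide, 104 mm high; origin at the centre of its underside. Bystander.
Mind the look-alikes: they are no part of the job. What is shaped like the plate but red is not meant.

How it is judged:
On the way, in this order (a step that is already met when the one before it is completed fails the run):
1. the guard hangs astride the bar, let go (x of guard_crown in the frame of rail between -0.012 and 0.012 m and y of guard_crown in the frame of rail between -0.045 and 0.045 m and z of guard_crown in the frame of rail between 0.142 and 0.166 m and angle between guard's own z axis and vertical below 0.35 rad and contact force between guard and rail above 0.2 N and contact force between guard and the fingers below 0.1 N), for 0.3 s.
2. the plate's front edge is under the flap (x of plate_front in the frame of reader between 0.043 and 0.082 m and y of plate_front in the frame of reader between -0.016 and 0.016 m and z of plate_front in the frame of reader between 0.02 and 0.0345 m and angle between the x axis of plate and the x axis of reader, either way round below 0.2 rad), for 0.2 s.
At the end, for the whole second after the job is handed in: Guard rests astride the bar (12 mm of its line, 45 mm of its middle, tilt < 0.35 rad), let go. Plate edge 18 mm or more under the flap, within 16 mm of the middle, yaw < 0.2, plate flat within 0.05 rad, pad pressed over 3 of 4 mm, fingers on the plate, flap down (< 0.03 rad) (all of step 1 and all of step 2 and value of joint pad above 0.003 m and angle between the z axis of plate and the z axis of reader, either way round below 0.05 rad and contact force between the fingers and plate above 0.5 N and value of joint flap below 0.03 rad); the arm keeps its last pose, push and grip.
It fails at once if the flap is lifted more than 6 mm at its lip (0.1 rad) (value of joint flap above 0.1 rad).
It fails at once if a bystander is knocked over or shifted more than 3 cm (distance of any of flask, amber_bottle, clear_bottle from where it was at the start of the episode above 0.03 m or angle between any of flask, amber_bottle, clear_bottle's own z axis and vertical above 0.4 rad).
It also fails if it takes over 58 s, if anything falls off the work surface, if the arm or the gripper's body presses on something with over 40 N, if the wrist force passes 120 N, or if a joint passes its speed limit or range.

### The arm

A 6-joint arm with a two-finger parallel gripper is mounted at the origin on a cart in front of the work surface, level with it; the furniture and walls round the work are solid. World frame = base frame: x ahead of the robot, y to its left, z up, the work surface at z = 0. Lengths are in m, angles in rad, forces in N, time in s.
With the tool pointing down it reaches from about 0.3 to 0.775 m from the base axis. Payload 14.6 kg.
Tool frame: the origin (TCP) lies at the very end of the fingers, on their centre line; the grasp point (between the pads) lies 19 mm behind it; y points along the fingers, z is the direction in which the jaws open and shut, and the axes are right-handed (so a half turn about y gives the same grasp; the last joint's range is limited). The gripper opens to 94 mm and grips with 3 to 60 N. Pads are 16 mm wide; open, the fingers measure 119 mm over their backs; the gripper's body (75 mm by 177 mm) begins 78 mm behind the grasp point.
Start: joints at [-1.271, 0.3, 1.521, -0, 1.321, -0.067], TCP at [0.197, -0.513, 0.205] pointing down, gripper open.
Joint ranges: [-3.03, 3.03], [-0.79, 2.21], [0.23, 2.52], [-1.04, 4.18], [0, 3.07], [-2.55, 2.55]. Speed limits (rad/s): [2.22, 2.22, 2.57, 3.14, 3.14, 3.14].

### API

Orientations are given as [roll, pitch, yaw] about the fixed x, y, z axes, in that order (R = Rz(yaw) Ry(pitch) Rx(roll)).
In Python, from station import get_obs, camera, job gives the robot as it stands.
- The arm moves only by the tool step_arm, never from a script. Its argument "targets" is a list of rows, each a list of 6 numbers: the shift along the tool's x, y, z in mm, then the turn, a rotation vector about the tool's x, y, z in degrees. In form: [[dx, dy, dz, rx, ry, rz], ...]. A call has 1 to 12 rows; each row shifts and turns the commanded pose from where the row before left it, along the tool's axes as they then stand; what a row does not reach is not made up. A row lasts 1/8 s, in which the tool goes at most 62.5 mm and 10.7 degrees, less where a joint would pass 70% of its speed; a pose out of reach is approached as far as the arm can. A call is refused whole if a number of a shift passes 62.5 or a number of a turn 10.7, either way. A call with a gripper value outside its range is refused whole. "gripper" is the opening, from -1 (shut) to 1 (fully open), set as the call begins (left out, the last holds). The fingers move at their own pace and stop on an object; "squeeze" is the grip in N (left out, the last holds). Time passes only in rows, so rows that do not move let the fingers close. It gives the time, the measured TCP pose, the force and the opening at its end, in the units of the state.
- get_obs(): the state, without advancing time (a new reading comes with each control period).
- camera(name): name is "side" or "top" or "wrist"; returns a dict with "pixels" (384x512x3 uint8, red, green, blue), "intrinsics" (3x3 intrinsics, pixels), "R" (3x3) and "t" (3): a world point X has camera coordinates R X + t; the wrist camera has in their place "tool_from_camera" (4x4, takes a point from camera to tool coordinates, whose origin is the TCP and whose axes are the tool frame's). Camera axes: x right, y down, z forward; pixel columns grow to the right and rows downward; lengths in m; the calibration is good to about 2 mm. A picture is of the moment at which its call begins: read the wrist's pose just before it. There is no depth.
- job.hand_in(): hands the job in, once; it reports no verdict.
The state is a dict: "time_s": time; "qpos": joint angles; "joint_vel": joint speeds; "tau": joint torques, N m; "ee_pos": TCP position; "eef_rot": TCP orientation; "force": force on the tool from outside, world axes, zero at the start; "moment": the same for the moment, N m; "grip_width": finger opening in m.
Only numpy, scipy, OpenCV 4.12 (cv2) and the standard library are available. Lean on these libraries where they do the work, as an engineer would, in place of code of your own. Each camera call takes 0.05 s, during which the arm holds its last target.

## Working session

There is one attempt and no reset: what is moved stays moved. The work goes in short steps, Python scripts to look and compute and a tool call to move; the robot and the scene stay as the last step left them, time stands still between calls to the robot, and variables do not carry over. Pictures are saved under pics/ and viewed, and the job is handed in when it is done.

Besides the shell and the picture viewer there is one more tool, called after "Call:" as name(argument=value, ...), one argument or row to a line, values as JSON. step_arm: Moves the arm, as the interface text tells. Its arguments: {"type":"object","properties":{"targets":{"type":"array","items":{"type":"array","items":{"type":"number"}}},"gripper":{"type":"number"},"squeeze":{"type":"number"}},"required":["targets"]}

```bash
mkdir -p pics; ls; python3 - <<'E'
from station import get_obs,camera
import cv2
o=get_obs();print(o)
for n in ['top','side','wrist']:
    c=camera(n);cv2.imwrite(f'pics/{n}0.png',c['pixels'][:,:,::-1]);print(n,{k:v for k,v in c.items() if k!='pixels'})
E
```

```text
pics
{'time_s': 0.0, 'qpos': array([-1.27062630e+00,  3.00459432e-01,  1.52154416e+00,  1.86629521e-05,
        1.32071412e+00, -6.65949675e-02]), 'joint_vel': array([ 0.00019193, -0.00094104,  0.00037131, -0.00112973, -0.00010491,
       -0.00061339]), 'tau': array([ 1.34010730e-03, -5.31801724e+01, -3.52733302e+01,  7.09013594e-02,
        2.43357383e-02, -5.32563092e-05]), 'ee_pos': array([ 0.19715866, -0.51317881,  0.20490835]), 'eef_rot': array([-1.57191769e+00,  9.29047598e-05, -2.77483234e+00]), 'force': array([0.36782549, 0.57582076, 0.43678928]), 'moment': array([-0.02502418,  0.06640884,  0.00432689]), 'grip_width': 0.09397995763206174}
top {'intrinsics': array([[422.9913611 ,   0.        , 250.5861565 ],
       [  0.        , 422.9913611 , 191.49207487],
       [  0.        ,   0.        ,   1.        ]]), 'R': array([[ 2.01110019e-03, -9.99997835e-01,  5.34487956e-04],
       [-9.96702723e-01, -2.04782794e-03, -8.11140404e-02],
       [ 8.11149593e-02, -3.69597140e-04, -9.96704684e-01]]), 't': array([0.14817119, 0.57916369, 1.15963482])}
side {'intrinsics': array([[496.36
[... 179 characters left out ...]
 -0.0031627 ],
       [-0.19060977,  0.61659698, -0.76385606],
       [ 0.23027794, -0.72832558, -0.64537889]]), 't': array([0.56657024, 0.09924133, 1.27437629])}
wrist {'intrinsics': array([[344.61412414,   0.        , 254.08762804],
       [  0.        , 344.61412414, 196.23455209],
       [  0.        ,   0.        ,   1.        ]]), 'tool_from_camera': array([[ 3.35468457e-04,  9.71217805e-01,  2.38192910e-01,
        -6.93078180e-02],
       [ 4.59870197e-04, -2.38193048e-01,  9.71217720e-01,
        -1.79990767e-01],
       [ 9.99999838e-01, -2.16275090e-04, -5.26540378e-04,
        -3.17700473e-05],
       [ 0.00000000e+00,  0.00000000e+00,  0.00000000e+00,
         1.00000000e+00]])}
```

View pics/top0.png

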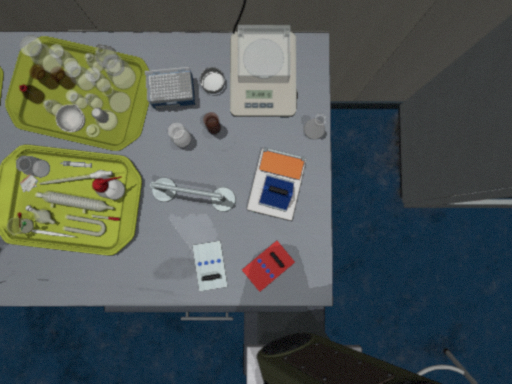

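View pics/side0.png

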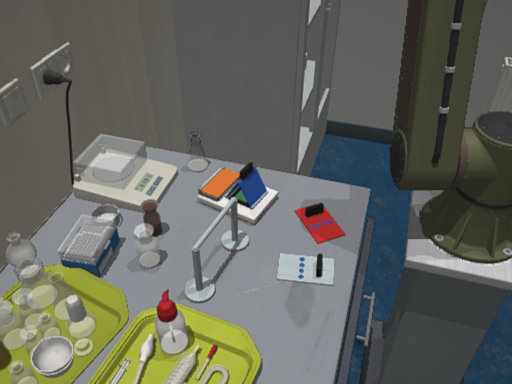

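View pics/wrist0.png

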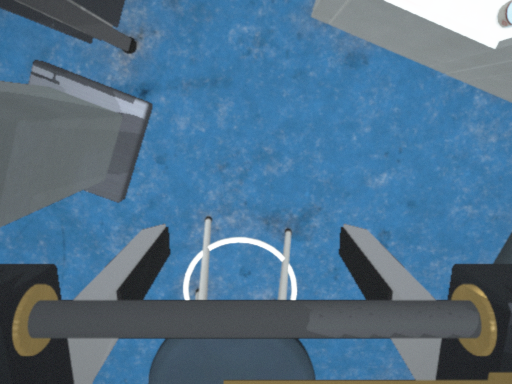

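```bash
cat > h.py <<'E'
import numpy as np,cv2
from station import get_obs,camera
from scipy.spatial.transform import Rotation as Ro
def world(cam,u,v,z):
    K=cam['intrinsics'];d=cam['R'].T@np.linalg.solve(K,[u,v,1.]);c=-cam['R'].T@cam['t']
    return c+d*(z-c[2])/d[2]
def proj(cam,X):
    p=cam['K']@(cam['R']@np.asarray(X)+cam['t']) if 'K' in cam else cam['intrinsics']@(cam['R']@np.asarray(X)+cam['t']);return p[:2]/p[2]
def toolR(o): return Ro.from_euler('xyz',o['eef_rot']).as_matrix()
def wristcam():
    o=get_obs();c=camera('wrist');T=c['tool_from_camera'];R=toolR(o)
    Rwc=R@T[:3,:3];p=R@T[:3,3]+o['ee_pos'];c['R']=Rwc.T;c['t']=-Rwc.T@p;return c
def crop(cam,u0,v0,u1,v1,s,name):
    im=cam['pixels'][v0:v1,u0:u1,::-1];im=cv2.resize(im,None,fx=s,fy=s,interpolation=cv2.INTER_CUBIC)
    im=np.ascontiguousarray(im)
    for k in range(-(-u0//10)*10,u1,10):
        x=int((k+.5-u0)*s);cv2.line(im,(x,0),(x,4 if k%20 else 8),(0,255,255),1)
        if k%20==0: cv2.putText(im,str(k),(x-10,20),0,.4,(0,255,255),1)
    for k in range(-(-v0//10)*10,v1,10):
        y=int((k+.5-v0)*s);cv2.line(im,(0,y),(4 if k%20 else 8,y),(0,255,255),1)
        if k%20==0: cv2.putText(im,str(k),(8,y+4),0,.4,(0,255,255),1)
    cv2.imwrite('pics/'+name+'.png',im)
E
python3 - <<'E'
from h import *
c=camera('top');crop(c,140,140,320,300,4.4,'top1')
crop(c,240,110,330,230,5,'top1b')
c=camera('side');crop(c,180,130,360,290,4.4,'side1')
E
```

```text
(no output)
```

View pics/top1.png

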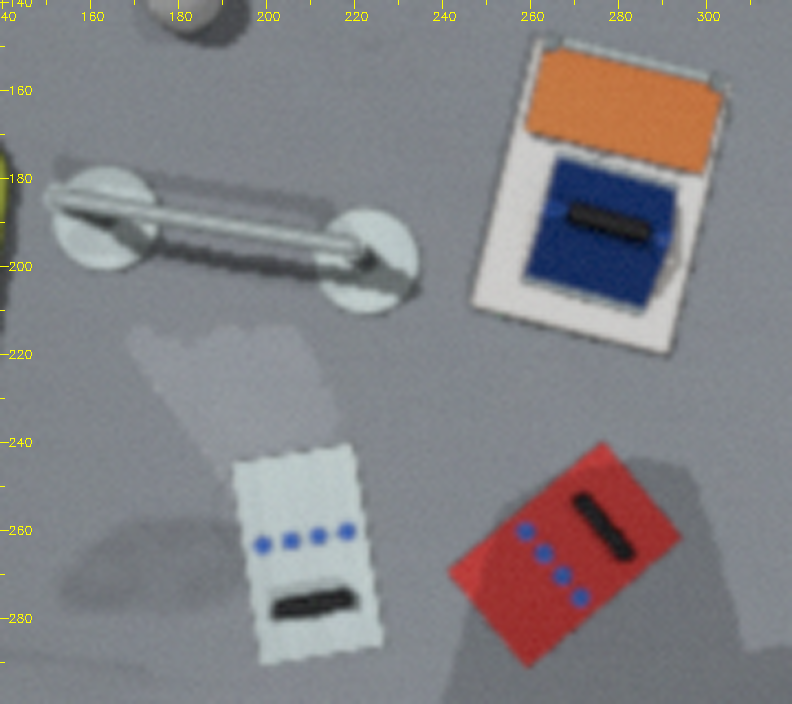

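View pics/top1b.png

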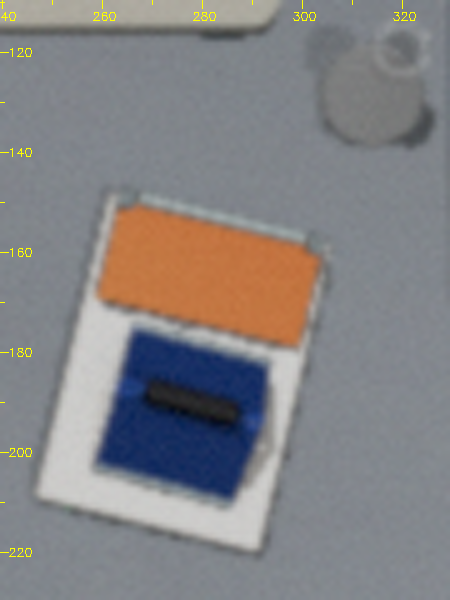

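View pics/side1.png

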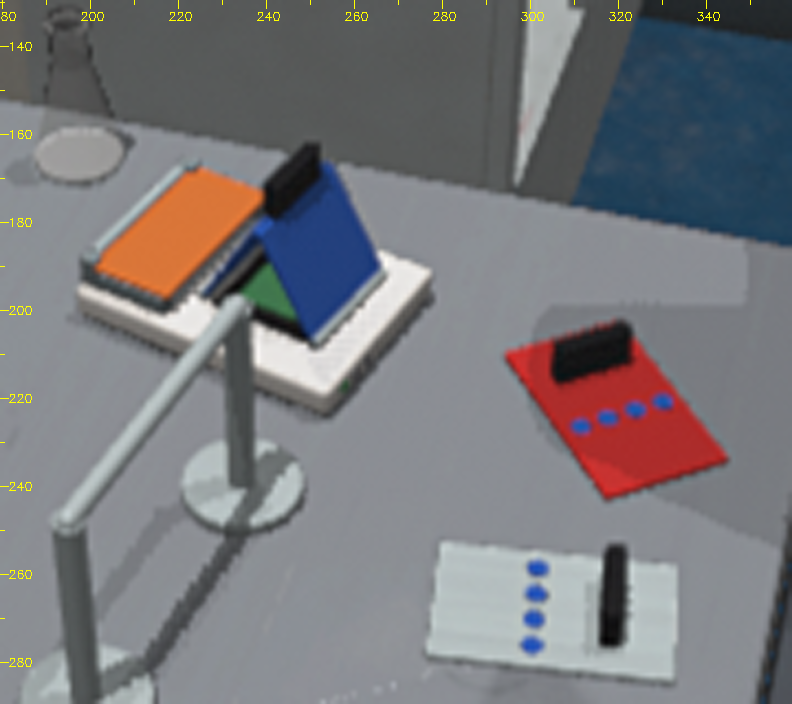

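```bash
python3 - <<'E'
from h import *
c=camera('top');s=camera('side')
W=lambda u,v,z:world(c,u,v,z)
np.set_printoptions(precision=4,suppress=True)
# plate
P=[W(*p,.005)[:2] for p in [(192.5,244.5),(219.5,241),(226.7,286.5),(199.2,290)]]
print('plate',P,np.mean(P,0));d=(P[0]+P[1]-P[2]-P[3]);print(np.arctan2(d[1],d[0]),np.linalg.norm(d)/2,np.linalg.norm(P[0]-P[1]))
r=[W(*p,.035)[:2] for p in [(202,278),(220,276)]];print('rib',np.mean(r,0))
r=[world(s,*p,.035)[:2] for p in [(319,254.5),(317.5,272)]];print('rib side',np.mean(r,0),r)
# reader
P=[W(*p,.024)[:2] for p in [(261.3,148.5),(303.5,159.5),(292,219.5),(246.7,208.5)]]
print('reader',P,np.mean(P,0));d=(P[0]+P[1]-P[2]-P[3]);print(np.arctan2(d[1],d[0]),np.linalg.norm(d)/2,np.linalg.norm(P[0]-P[1]),np.linalg.norm(P[2]-P[3]))
# flap lip corners z=.042
P=[W(*p,.042)[:2] for p in [(259,170),(299.5,179)]];print('lip',np.mean(P,0),P)
# guard rib top ends z .097+.028
P=[W(*p,.122)[:2] for p in [(269.5,188),(286.5,192.5)]];d=P[0]-P[1];print('grib',np.mean(P,0),np.arctan2(-d[0],d[1]),np.linalg.norm(d))
P=[world(s,*p,.122)[:2] for p in [(250.5,164.5),(240.5,173)]];print('grib side',np.mean(P,0),P)
# guard feet corners
P=[W(*p,.026)[:2] for p in [(266,175),(293,182),(286,209.5),(259,204)]];print('gfeet',np.mean(P,0),P)
# rail
P=[W(*p,.14)[:2] for p in [(150.5,183.5),(222,196.5)]];d=P[0]-P[1];print('rail',np.mean(P,0),np.arctan2(-d[0],d[1]),np.linalg.norm(d))
P=[world(s,*p,.14)[:2] for p in [(235,199),(194.5,249)]];d=P[1]-P[0];print('railside',np.mean(P,0),np.arctan2(-d[0],d[1]),np.linalg.norm(d),P)
B=[W(*p,.003)[:2] for p in [(163,189.5),(222.5,199)]];print('bases',np.mean(B,0),B)
for p in [(313,128),(212,124),(180,136)]: print(W(*p,0.0))
E
```

```text
plate [array([0.4305, 0.3124]), array([0.4404, 0.2365]), array([0.3143, 0.2154]), array([0.3045, 0.292 ])] [0.3724 0.2641]
0.1628943744366236 0.1277183297074112 0.07649069608048632
rib [0.3439 0.2567]
rib side [0.3422 0.2674] [array([0.3457, 0.2409]), array([0.3386, 0.2938])]
reader [array([0.7005, 0.1194]), array([0.6694, 0.0007]), array([0.5009, 0.034 ]), array([0.5312, 0.1601])] [0.6005 0.0785]
-0.21581836892003745 0.17288954116184713 0.12271759980376203 0.12966070082834522
lip [0.6246 0.0703] [array([0.637 , 0.1262]), array([0.6122, 0.0144])]
grib [0.5742 0.0791] -0.25793293813817036 0.04504322374102656
grib side [0.5731 0.0882] [array([0.5663, 0.0677]), array([0.5799, 0.1087])]
gfeet [0.5757 0.0784] [array([0.6251, 0.1063]), array([0.6055, 0.0308]), array([0.5286, 0.0507]), array([0.5438, 0.1259])]
rail [0.5728 0.3117] -0.17804863089646564 0.18362575078236068
railside [0.57   0.3123] -0.17370178254879554 0.1757011454214433 [array([0.5549, 0.2257]), array([0.5852, 0.3988])]
bases [0.5723 0.3139] [array([0.5857, 0.3987]), array([0.559 , 0.2291])]
[ 0.7651 -0.0306  0.    ]
[0.7762 0.2613 0.    ]
[0.7409 0.3532 0.    ]
```

```bash
cat >> h.py <<'E'
def plan(pos,yaw,n,o=None,dec=0):
    """rows from the current pose to pos (TCP), tool down with jaw z-axis at yaw+pi/2"""
    o=o or get_obs();p=o['ee_pos'].copy();R=toolR(o);Rt=Ro.from_euler('xyz',[-np.pi/2,0,yaw]).as_matrix()
    tot=Ro.from_matrix(R.T@Rt).as_rotvec()*180/np.pi
    out=[];rt=np.round(tot/n,1)
    for i in range(n):
        w=(np.asarray(pos)-p)/(n-i);d=np.round(R.T@w*1000,dec)
        out.append([*d.tolist(),*rt.tolist()]);p=p+R@d/1000;R=R@Ro.from_rotvec(rt*np.pi/180).as_matrix()
    print('n',n,'endpos',p.round(4));print(out)
E
python3 - <<'E'
from h import *
plan([.574,.083,.205],-1.811,14)
E
```

```text
n 14 endpos [0.5739 0.0827 0.2054]
[[-40.0, 0.0, -30.0, 0.0, -3.9, -0.0], [-42.0, 0.0, -27.0, 0.0, -3.9, -0.0], [-44.0, 0.0, -24.0, 0.0, -3.9, -0.0], [-46.0, 0.0, -21.0, 0.0, -3.9, -0.0], [-47.0, 0.0, -18.0, 0.0, -3.9, -0.0], [-48.0, 0.0, -15.0, 0.0, -3.9, -0.0], [-49.0, 0.0, -12.0, 0.0, -3.9, -0.0], [-50.0, 0.0, -8.0, 0.0, -3.9, -0.0], [-50.0, 0.0, -5.0, 0.0, -3.9, -0.0], [-51.0, 0.0, -1.0, 0.0, -3.9, -0.0], [-50.0, 0.0, 2.0, 0.0, -3.9, -0.0], [-50.0, 0.0, 5.0, 0.0, -3.9, -0.0], [-50.0, 0.0, 9.0, 0.0, -3.9, -0.0], [-49.0, 0.0, 12.0, 0.0, -3.9, -0.0]]
```

Look-alikes: the white plate at top-image (210,266), which has the black rib at (211,277), and the red plate at (269,266), which is the decoy. I take the white one. The blue guard is unambiguous at (277,192). Moving above the guard.

Call:
step_arm(
  targets=[
    [-40,0,-30,0,-3.9,0],
    [-42,0,-27,0,-3.9,0],
    [-44,0,-24,0,-3.9,0],
    [-46,0,-21,0,-3.9,0],
    [-47,0,-18,0,-3.9,0],
    [-48,0,-15,0,-3.9,0],
    [-49,0,-12,0,-3.9,0],
    [-50,0,-8,0,-3.9,0],
    [-50,0,-5,0,-3.9,0],
    [-51,0,-1,0,-3.9,0],
    [-50,0,2,0,-3.9,0],
    [-50,0,5,0,-3.9,0],
  ],
  gripper=1,
)

```text
time_s: 1.85
ee_pos: [0.5207, -0.0014, 0.2056]
eef_rot: [-1.571, 0.0, -1.956]
force: [-0.4, -0.6, 0.0]
grip_width: 0.094
```

Call:
step_arm(
  targets=[
    [-50,0,9,0,-3.9,0],
    [-49,0,12,0,-3.9,0],
    [0,0,0,0,0,0],
    [0,0,0,0,0,0],
  ],
)

```text
time_s: 2.35
ee_pos: [0.5736, 0.0823, 0.2052]
eef_rot: [-1.571, -0.0, -1.822]
force: [0.1, 0.1, 0.9]
grip_width: 0.0943
```

```bash
python3 - <<'E'
from h import *
o=get_obs();print(o['time_s'],o['ee_pos'],o['eef_rot'])
c=wristcam();crop(c,0,0,512,384,1.5,'w1')
E
```

```text
2.35 [0.57362334 0.0822707  0.2052012 ] [-1.57128920e+00 -3.64419949e-04 -1.82222574e+00]
```

View pics/w1.png

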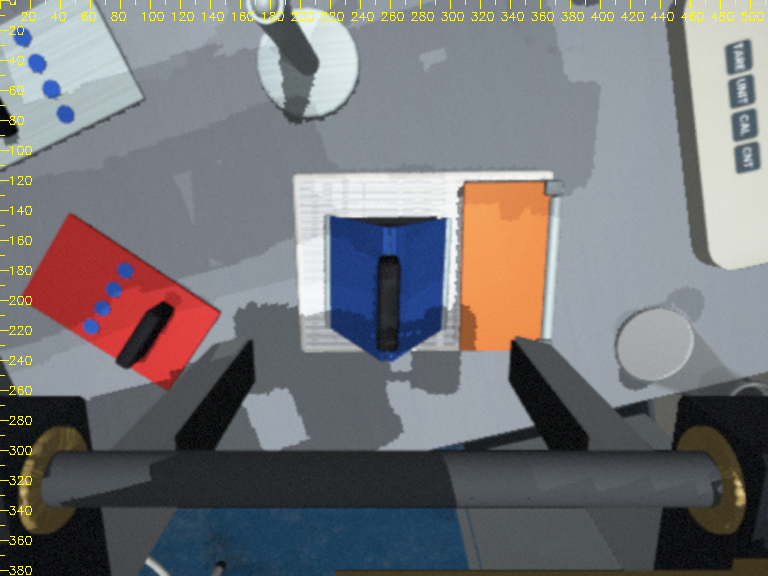

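```bash
python3 - <<'E'
from h import *
c=wristcam();crop(c,190,105,380,245,4.2,'w1c')
np.save('w1cam.npy',{k:c[k] for k in('intrinsics','R','t')},allow_pickle=True)
E
```

```text
(no output)
```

View pics/w1c.png

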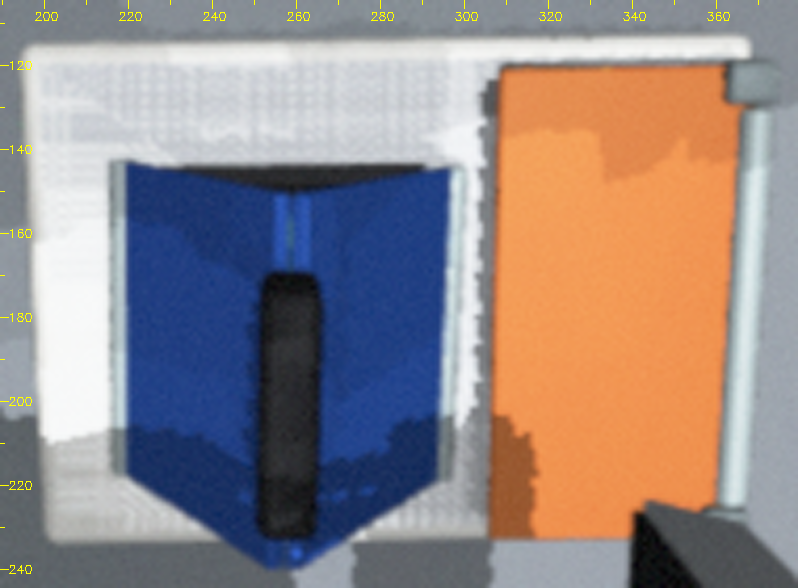

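```bash
python3 - <<'E'
from h import *
np.set_printoptions(precision=4,suppress=True)
c=np.load('w1cam.npy',allow_pickle=True).item()
def L(a,b,z,n):
    A=world(c,*a,z)[:2];B=world(c,*b,z)[:2];d=A-B;print(n,A,B,(A+B)/2,'yaw',np.arctan2(-d[0],d[1]),np.linalg.norm(d))
L((259.2,170),(258.2,232.5),.121,'rib')
L((308.5,120.5),(306.,233.),.042,'lip')
L((196,114.5),(201,232.5),.024,'rear')
L((196,114.5),(367.5,114),.024,'side')
L((217,143),(217.5,217),.027,'feetL');L((299,143),(296.5,218),.027,'feetR')
E
```

```text
rib [0.584  0.1053] [0.5706 0.0559] [0.5773 0.0806] yaw -0.26487497061191767 0.051232167844523925
lip [0.6404 0.1275] [0.6131 0.0149] [0.6267 0.0712] yaw -0.23770469018157847 0.11581394174856127
rear [0.5331 0.1609] [0.5017 0.0376] [0.5174 0.0993] yaw -0.24919869530773228 0.12726657657250684
side [0.5331 0.1609] [0.7026 0.1177] [0.6178 0.1393] yaw 1.321051517630259 0.1749639318534607
feetL [0.5463 0.128 ] [0.5249 0.0511] [0.5356 0.0895] yaw -0.27141221953409783 0.07980597021739382
feetR [0.6282 0.1068] [0.6077 0.0285] [0.618  0.0677] yaw -0.255126733117663 0.08092926994266694
```

```bash
python3 - <<'E'
from h import *
plan([.577,.0806,.103],-1.833,5)
E
```

```text
n 5 endpos [0.5775 0.0807 0.1026]
[[0.0, 21.0, 1.0, -0.0, 0.1, 0.0], [0.0, 20.0, 1.0, -0.0, 0.1, 0.0], [0.0, 21.0, 1.0, -0.0, 0.1, 0.0], [0.0, 20.0, 0.0, -0.0, 0.1, 0.0], [0.0, 21.0, 1.0, -0.0, 0.1, 0.0]]
```

Call:
step_arm(
  targets=[
    [0,21,1,0,0.1,0],
    [0,20,1,0,0.1,0],
    [0,21,1,0,0.1,0],
    [0,20,0,0,0.1,0],
    [0,21,1,0,0.1,0],
    [0,0,0,0,0,0],
  ],
)

```text
time_s: 3.2
ee_pos: [0.577, 0.0807, 0.1016]
eef_rot: [-1.573, -0.001, -1.832]
force: [0.4, 0.5, 0.9]
grip_width: 0.094
```

Call:
step_arm(
  targets=[
    [0,0,0,0,0,0],
    [0,0,0,0,0,0],
    [0,0,0,0,0,0],
    [0,0,0,0,0,0],
    [0,0,0,0,0,0],
    [0,0,0,0,0,0],
    [0,0,0,0,0,0],
    [0,0,0,0,0,0],
  ],
  gripper=-1,
  squeeze=25,
)

```text
time_s: 4.2
ee_pos: [0.5778, 0.0816, 0.1024]
eef_rot: [-1.571, -0.0, -1.831]
force: [-0.0, 0.2, 0.2]
grip_width: 0.0175
```

Call:
step_arm(
  targets=[
    [0,0,0,0,0,0],
    [0,0,0,0,0,0],
  ],
)

```text
time_s: 4.45
ee_pos: [0.5778, 0.0816, 0.1023]
eef_rot: [-1.571, -0.0, -1.831]
force: [0.0, 0.4, -1.0]
grip_width: 0.0118
```

Call:
step_arm(
  targets=[
    [0,-20,0,0,0,0],
    [0,-30,0,0,0,0],
    [0,-40,0,0,0,0],
    [0,-40,0,0,0,0],
    [0,0,0,0,0,0],
  ],
)

```text
time_s: 5.08
ee_pos: [0.5788, 0.0817, 0.2355]
eef_rot: [-1.566, 0.002, -1.831]
force: [-0.5, -0.4, -1.1]
grip_width: 0.012
```

```bash
python3 - <<'E'
from h import *
c=wristcam();crop(c,0,0,512,384,1.5,'w2')
c=camera('side');crop(c,150,80,350,230,4,'s2')
o=get_obs();print(o['force'],o['grip_width'],o['ee_pos'])
E
```

```text
[-0.2542785   0.15162868 -1.89596104] 0.011961058869627953 [0.57758481 0.08160894 0.23175766]
```

View pics/w2.png

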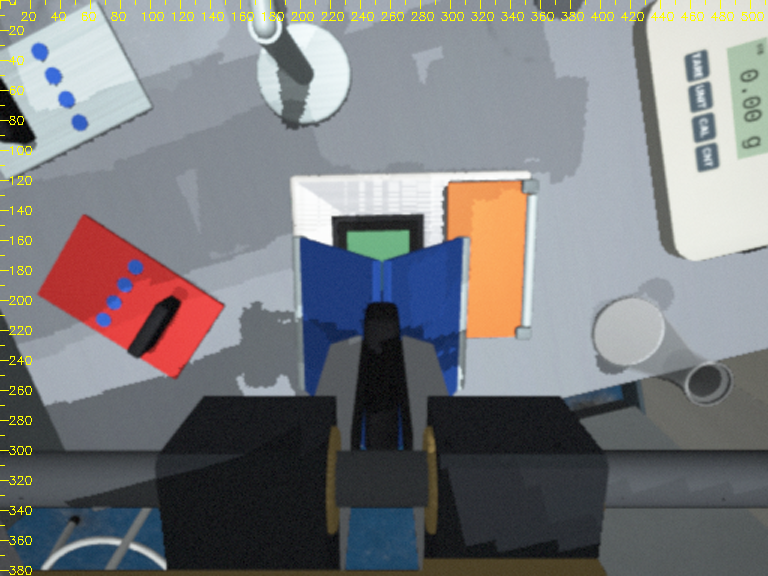

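View pics/s2.png

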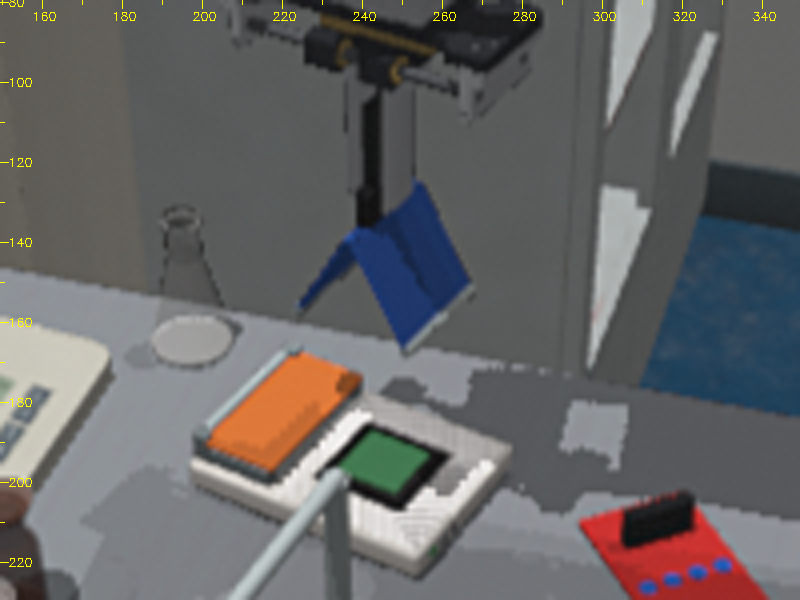

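```bash
python3 - <<'E'
from h import *
plan([.571,.312,.262],-1.746,8)
E
```

```text
n 8 endpos [0.5714 0.3118 0.2617]
[[-28.0, -4.0, -8.0, 0.0, -0.6, 0.0], [-28.0, -4.0, -8.0, 0.0, -0.6, 0.0], [-28.0, -4.0, -8.0, 0.0, -0.6, 0.0], [-28.0, -4.0, -7.0, 0.0, -0.6, 0.0], [-28.0, -4.0, -7.0, 0.0, -0.6, 0.0], [-28.0, -3.0, -7.0, 0.0, -0.6, 0.0], [-28.0, -4.0, -6.0, 0.0, -0.6, 0.0], [-27.0, -3.0, -6.0, 0.0, -0.6, 0.0]]
```

Call:
step_arm(
  targets=[
    [0,-30,0,0,0,0],
    [-28,0,-8,0,-0.6,0],
    [-28,0,-8,0,-0.6,0],
    [-28,0,-8,0,-0.6,0],
    [-28,0,-7,0,-0.6,0],
    [-28,0,-7,0,-0.6,0],
    [-28,0,-7,0,-0.6,0],
    [-28,0,-6,0,-0.6,0],
    [-27,0,-6,0,-0.6,0],
    [0,0,0,0,0,0],
    [0,0,0,0,0,0],
  ],
)

```text
time_s: 6.55
ee_pos: [0.5716, 0.3111, 0.2613]
eef_rot: [-1.572, -0.001, -1.747]
force: [-0.5, 0.4, -2.1]
grip_width: 0.0116
```

```bash
python3 - <<'E'
from h import *
c=wristcam();crop(c,0,0,512,384,1.5,'w3');np.save('w3cam.npy',{k:c[k] for k in('intrinsics','R','t')},allow_pickle=True)
c=camera('side');crop(c,150,130,300,320,3.1,'s3')
c=camera('top');crop(c,140,140,260,240,6,'t3')
o=get_obs();print(o['force'],o['grip_width'],o['ee_pos'],o['eef_rot'])
E
```

```text
[-0.26318378  0.42225018 -2.0314614 ] 0.011848509938717007 [0.57182003 0.31090664 0.2622705 ] [-1.57104379e+00 -2.45163753e-04 -1.74784476e+00]
```

View pics/w3.png

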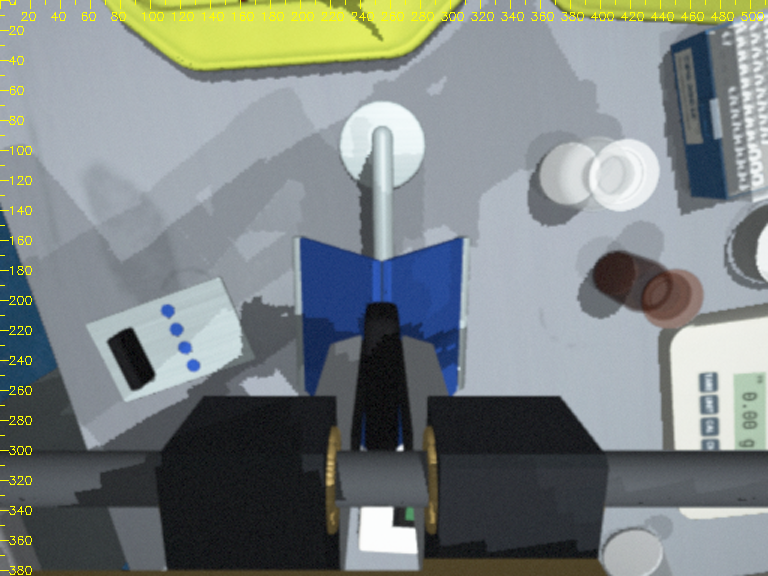

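View pics/s3.png

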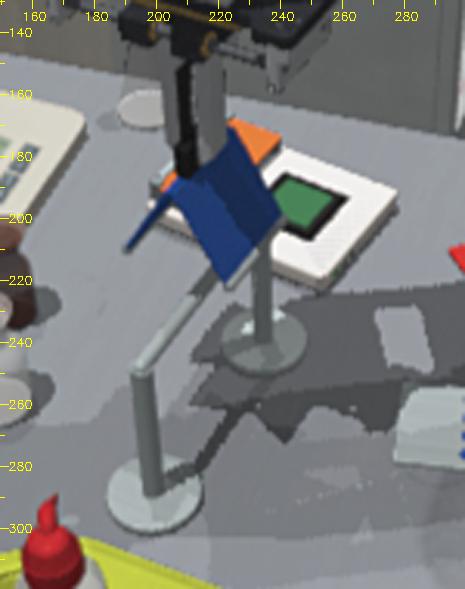

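```bash
python3 - <<'E'
from h import *
c=np.load('w3cam.npy',allow_pickle=True).item()
A=world(c,254.3,85,.146);B=world(c,254.6,165,.146);print(A,B)
d=(A-B)[:2];d/=np.linalg.norm(d);print(np.arctan2(-d[0],d[1]),'mid',A[:2]-.085*d, 'offset of TCP',(np.array([.5718,.3109])-A[:2])@np.array([d[1],-d[0]]))
E
```

```text
[0.58779235 0.3998808  0.146     ] [0.57647572 0.33498889 0.146     ]
-0.1726556780329243 mid [0.57318943 0.31614458] offset of TCP -0.00046775413834929114
```

Call:
step_arm(
  targets=[
    [-3,15,0,0,0,0],
    [0,20,0,0,0,0],
    [0,20,0,0,0,0],
    [0,20,0,0,0,0],
    [0,14,0,0,0,0],
    [0,8,0,0,0,0],
    [0,0,0,0,0,0],
    [0,0,0,0,0,0],
  ],
)

```text
time_s: 7.7
ee_pos: [0.5723, 0.3149, 0.1661]
eef_rot: [-1.57, 0.001, -1.747]
force: [-0.6, -0.2, -1.6]
grip_width: 0.0118
```

```bash
python3 - <<'E'
from h import *
o=get_obs();print(o['force'],o['grip_width'],o['ee_pos'],o['eef_rot'])
c=camera('side');crop(c,150,130,300,320,3.1,'s4')
E
```

```text
[-0.62045074 -0.1621613  -1.6259299 ] 0.01179511806642987 [0.57234056 0.31487391 0.16612908] [-1.57010748e+00  6.27401963e-04 -1.74684220e+00]
```

View pics/s4.png

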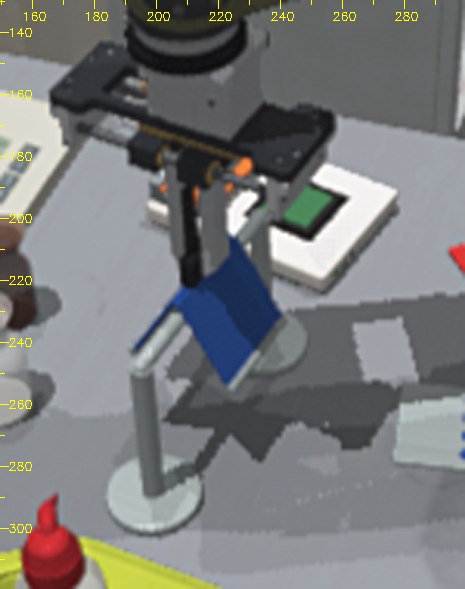

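Astride; lower until contact (a few mm), then release.

Call:
step_arm(
  targets=[
    [0,3,0,0,0,0],
    [0,2,0,0,0,0],
    [0,0,0,0,0,0],
  ],
)

```text
time_s: 8.12
ee_pos: [0.573, 0.3146, 0.1612]
eef_rot: [-1.568, 0.001, -1.747]
force: [5.3, -0.4, 3.1]
grip_width: 0.0116
```

Call:
step_arm(
  targets=[
    [0,2,0,0,0,0],
    [0,0,0,0,0,0],
    [0,0,0,0,0,0],
  ],
)

```text
time_s: 8.5
ee_pos: [0.5734, 0.3146, 0.1602]
eef_rot: [-1.567, 0.002, -1.747]
force: [4.7, -3.2, 9.8]
grip_width: 0.0118
```

Call:
step_arm(
  targets=[
    [0,-1,0,0,0,0],
    [0,0,0,0,0,0],
  ],
  gripper=1,
)

```text
time_s: 8.75
ee_pos: [0.5719, 0.3148, 0.1592]
eef_rot: [-1.572, -0.0, -1.747]
force: [-0.5, -0.7, 0.0]
grip_width: 0.0287
```

Call:
step_arm(
  targets=[
    [0,0,0,0,0,0],
    [0,0,0,0,0,0],
    [0,0,0,0,0,0],
    [0,0,0,0,0,0],
    [0,0,0,0,0,0],
    [0,0,0,0,0,0],
  ],
)

```text
time_s: 9.5
ee_pos: [0.5722, 0.3147, 0.1594]
eef_rot: [-1.571, -0.0, -1.747]
force: [-0.7, -0.5, -0.6]
grip_width: 0.0883
```

```bash
python3 - <<'E'
from h import *
o=get_obs();print(o['force'],o['grip_width'],o['ee_pos'],o['eef_rot'])
c=wristcam();crop(c,0,0,512,384,1.5,'w5')
c=camera('side');crop(c,150,130,300,320,3.1,'s5')
E
```

```text
[-0.73175446 -0.53729068 -0.59211931] 0.08826384573383673 [0.57215098 0.31473041 0.15942716] [-1.57087250e+00 -1.36446219e-07 -1.74679614e+00]
```

View pics/w5.png

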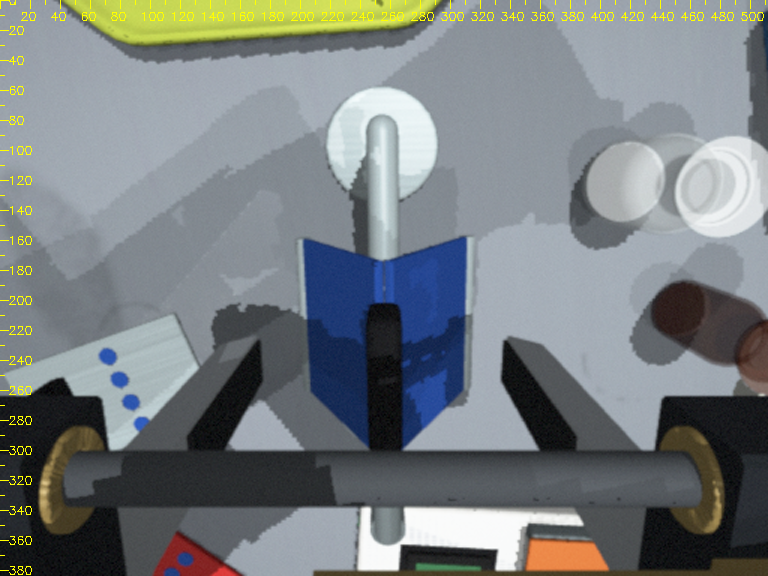

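View pics/s5.png

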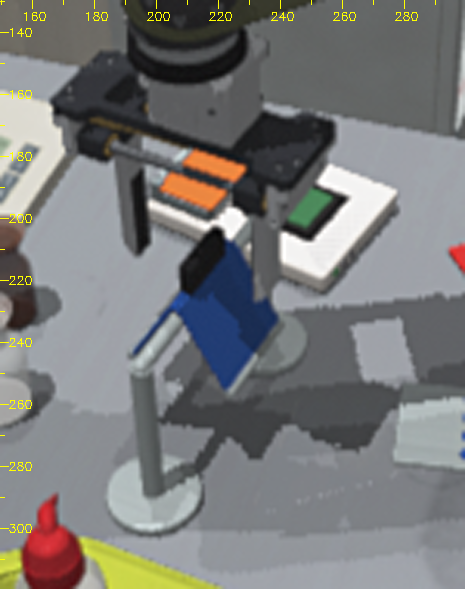

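```bash
python3 - <<'E'
from h import *
o=get_obs();o['ee_pos']=o['ee_pos']+[0,0,.1]
plan([.343,.261,.17],-1.408,7,o)
E
```

```text
n 7 endpos [0.3434 0.2612 0.1704]
[[13.0, 13.0, -31.0, -0.0, -2.8, -0.0], [12.0, 13.0, -31.0, -0.0, -2.8, -0.0], [10.0, 13.0, -32.0, -0.0, -2.8, -0.0], [9.0, 13.0, -33.0, -0.0, -2.8, -0.0], [7.0, 12.0, -33.0, -0.0, -2.8, -0.0], [5.0, 13.0, -33.0, -0.0, -2.8, -0.0], [4.0, 12.0, -33.0, -0.0, -2.8, -0.0]]
```

Call:
step_arm(
  targets=[
    [0,-30,0,0,0,0],
    [0,-40,0,0,0,0],
    [0,-30,0,0,0,0],
    [13,0,-31,0,-2.8,0],
    [12,13,-31,0,-2.8,0],
    [10,13,-32,0,-2.8,0],
    [9,13,-33,0,-2.8,0],
    [7,12,-33,0,-2.8,0],
    [5,13,-33,0,-2.8,0],
    [4,25,-33,0,-2.8,0],
    [0,0,0,0,0,0],
    [0,0,0,0,0,0],
  ],
)

```text
time_s: 11.1
ee_pos: [0.3444, 0.2616, 0.1714]
eef_rot: [-1.569, 0.001, -1.405]
force: [0.3, -0.3, 1.0]
grip_width: 0.0941
```

```bash
python3 - <<'E'
from h import *
o=get_obs();print(o['force'],o['grip_width'],o['ee_pos'],o['eef_rot'])
c=wristcam();crop(c,0,0,512,384,1.5,'w6');np.save('w6cam.npy',{k:c[k] for k in('intrinsics','R','t')},allow_pickle=True)
crop(c,170,60,370,220,4,'w6c')
c=camera('side');crop(c,150,130,300,320,3.1,'s6')
E
```

```text
[ 0.30394401 -0.26325779  1.02579497] 0.09411375294988551 [0.34436089 0.26161574 0.17137306] [-1.56926741e+00  6.17807266e-04 -1.40536344e+00]
```

View pics/w6.png

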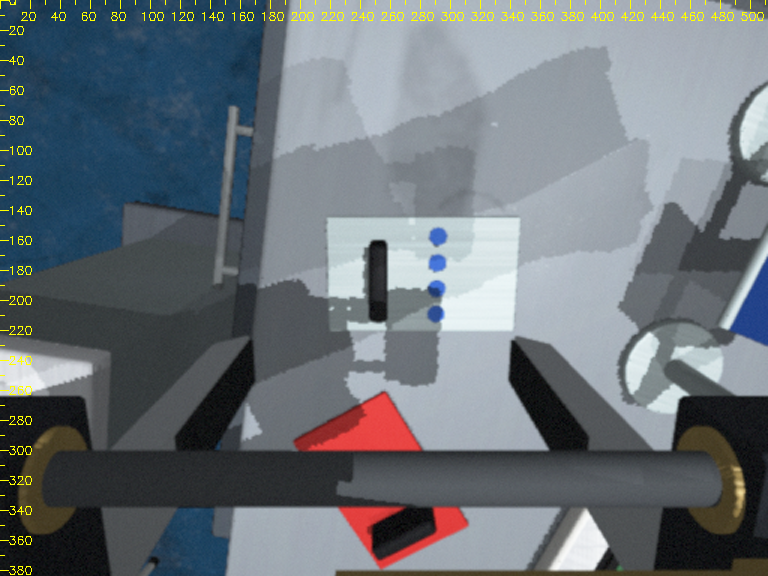

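View pics/s6.png

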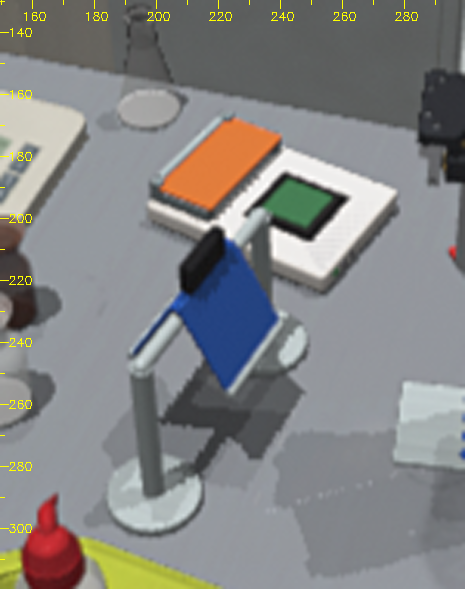

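View pics/w6c.png

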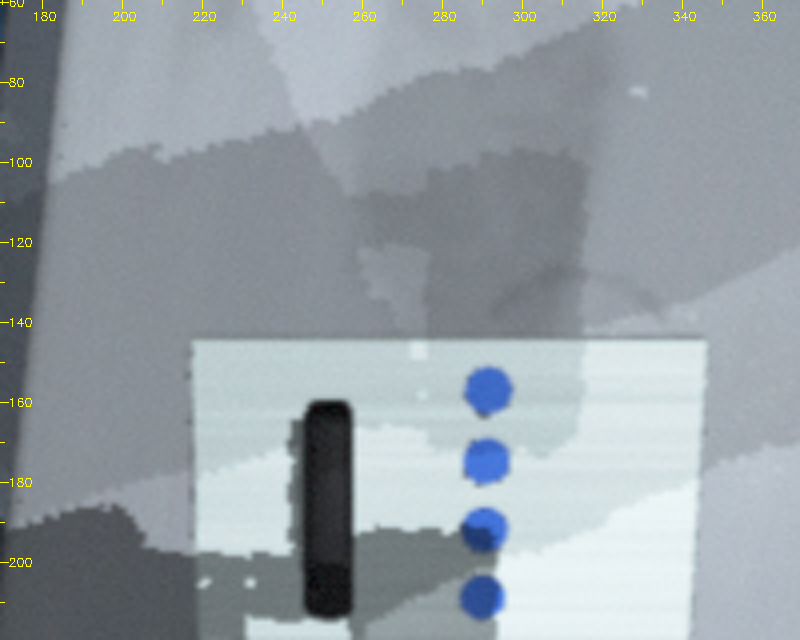

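```bash
python3 - <<'E'
from h import *
np.set_printoptions(precision=4,suppress=True)
c=np.load('w6cam.npy',allow_pickle=True).item()
def L(a,b,z,n):
    A=world(c,*a,z)[:2];B=world(c,*b,z)[:2];d=A-B;print(n,A,B,(A+B)/2,'yaw',np.arctan2(-d[0],d[1]),np.linalg.norm(d))
L((251.5,160.8),(251.3,212.5),.035,'rib')
L((217.5,144.3),(219.7,220),.005,'rear');L((345.8,144.3),(341.5,220),.005,'front')
P=[world(c,*p,.005)[:2] for p in [(217.5,144.3),(219.7,220),(345.8,144.3),(341.5,220)]];m=np.mean(P,0);print(m)
print('rib from plate',m-.03*np.array([np.cos(.167),np.sin(.167)]))
plan([.3435,.2605,.011],-1.405,5)
E
```

```text
rib [0.3385 0.2862] [0.3464 0.2372] [0.3425 0.2617] yaw 0.1594578902719568 0.04964885817184382
rear [0.3029 0.2928] [0.3162 0.2148] [0.3096 0.2538] yaw 0.16912964337247718 0.07910001340802061
front [0.4293 0.3138] [0.4427 0.2358] [0.436  0.2748] yaw 0.17114138398318085 0.07916225148157188
[0.3728 0.2643]
rib from plate [0.3432 0.2593]
n 5 endpos [0.3439 0.2605 0.0112]
[[0.0, 32.0, -0.0, -0.0, -0.0, -0.0], [0.0, 32.0, -0.0, -0.0, -0.0, -0.0], [0.0, 32.0, -0.0, -0.0, -0.0, -0.0], [0.0, 32.0, -1.0, -0.0, -0.0, -0.0], [1.0, 32.0, -0.0, -0.0, -0.0, -0.0]]
```

Call:
step_arm(
  targets=[
    [0,32,0,0,0,0],
    [0,32,0,0,0,0],
    [0,32,0,0,0,0],
    [0,32,-1,0,0,0],
    [1,31,0,0,0,0],
    [0,0,0,0,0,0],
  ],
)

```text
time_s: 11.95
ee_pos: [0.3424, 0.2596, 0.0103]
eef_rot: [-1.574, -0.001, -1.405]
force: [0.3, -0.1, 0.3]
grip_width: 0.094
```

Call:
step_arm(
  targets=[
    [0,0,0,0,0,0],
    [0,0,0,0,0,0],
    [0,0,0,0,0,0],
    [0,0,0,0,0,0],
    [0,0,0,0,0,0],
    [0,0,0,0,0,0],
    [0,0,0,0,0,0],
    [0,0,0,0,0,0],
    [0,0,0,0,0,0],
    [0,0,0,0,0,0],
  ],
  gripper=-1,
  squeeze=45,
)

```text
time_s: 13.2
ee_pos: [0.3426, 0.26, 0.0114]
eef_rot: [-1.571, 0.0, -1.405]
force: [0.4, -0.7, 0.1]
grip_width: 0.0117
```

```bash
python3 - <<'E'
from h import *
o=get_obs();o['ee_pos']=o['ee_pos']+[0,0,.1]
plan([.37,.12,.11],-1.813,6,o)
E
```

```text
n 6 endpos [0.3703 0.1199 0.1104]
[[24.0, 0.0, 1.0, 0.0, 3.9, -0.0], [24.0, 0.0, 2.0, 0.0, 3.9, -0.0], [23.0, 0.0, 4.0, 0.0, 3.9, -0.0], [23.0, 0.0, 5.0, 0.0, 3.9, -0.0], [23.0, 1.0, 7.0, 0.0, 3.9, -0.0], [22.0, 0.0, 9.0, 0.0, 3.9, -0.0]]
```

Call:
step_arm(
  targets=[
    [0,-20,0,0,0,0],
    [0,-40,0,0,0,0],
    [0,-40,0,0,0,0],
    [24,0,1,0,3.9,0],
    [24,0,2,0,3.9,0],
    [23,0,4,0,3.9,0],
    [23,0,5,0,3.9,0],
    [23,0,7,0,3.9,0],
    [22,0,9,0,3.9,0],
    [0,0,0,0,0,0],
    [0,0,0,0,0,0],
  ],
)

```text
time_s: 14.58
ee_pos: [0.3701, 0.1204, 0.1114]
eef_rot: [-1.571, 0.0, -1.812]
force: [0.2, 0.0, -1.5]
grip_width: 0.0118
```

```bash
python3 - <<'E'
from h import *
o=get_obs();print(o['force'],o['moment'],o['grip_width'],o['ee_pos'],o['eef_rot'])
c=wristcam();crop(c,0,0,512,384,1.5,'w7');np.save('w7cam.npy',{k:c[k] for k in('intrinsics','R','t')},allow_pickle=True)
c=camera('side');crop(c,180,130,380,290,4,'s7')
c=camera('top');crop(c,190,130,330,290,3.7,'t7')
plan([.507,.1,.11],-1.813,5,o)
E
```

```text
[ 0.21021151  0.029129   -1.53907366] [-0.03684344 -0.01985257 -0.00492199] 0.011848234764672477 [0.37013027 0.12035365 0.11139824] [-1.57100730e+00  7.02311642e-05 -1.81206915e+00]
n 5 endpos [0.5072 0.1    0.1104]
[[-3.0, 0.0, 28.0, 0.0, 0.0, -0.0], [-2.0, 0.0, 27.0, 0.0, 0.0, -0.0], [-3.0, 0.0, 28.0, 0.0, 0.0, -0.0], [-2.0, 1.0, 27.0, 0.0, 0.0, -0.0], [-3.0, 0.0, 28.0, 0.0, 0.0, -0.0]]
```

View pics/w7.png

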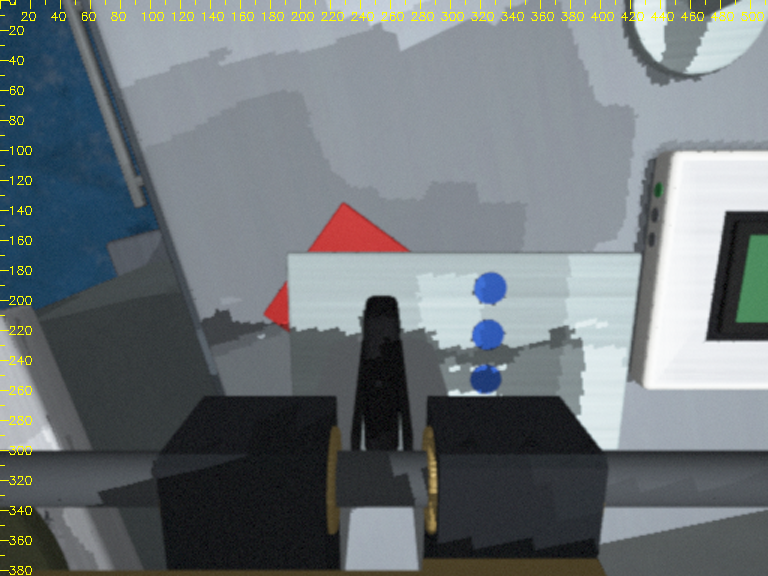

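View pics/s7.png

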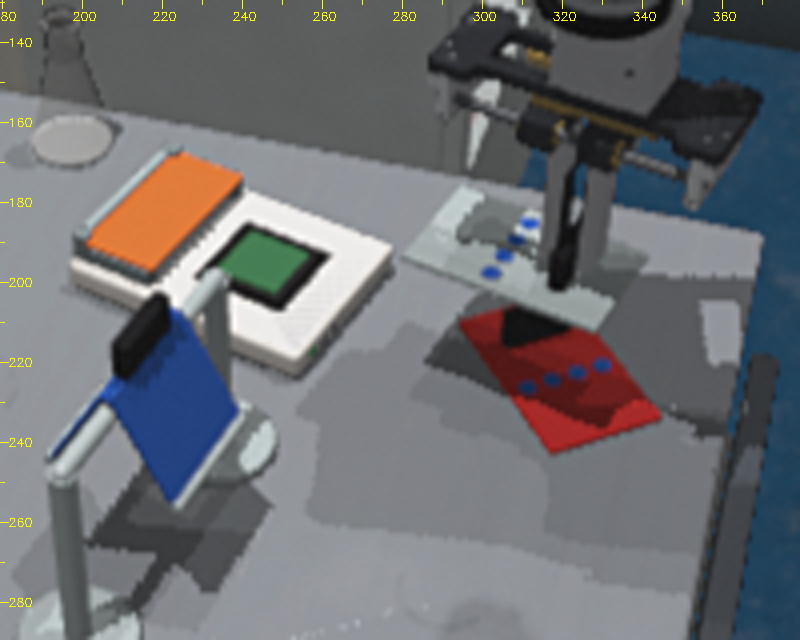

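View pics/t7.png

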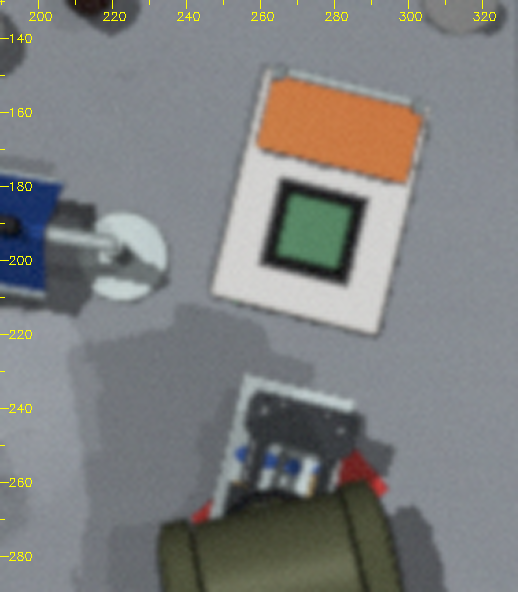

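Call:
step_arm(
  targets=[
    [-3,0,28,0,0,0],
    [-2,0,27,0,0,0],
    [-3,0,28,0,0,0],
    [-2,0,27,0,0,0],
    [-3,15,25,0,0,0],
    [0,15,0,0,0,0],
    [0,0,0,0,0,0],
    [0,0,0,0,0,0],
  ],
)

```text
time_s: 15.72
ee_pos: [0.504, 0.1005, 0.0819]
eef_rot: [-1.571, 0.0, -1.813]
force: [-0.2, 0.2, -1.4]
grip_width: 0.0119
```

```bash
python3 - <<'E'
from h import *
o=get_obs();print(o['force'],o['moment'],o['grip_width'],o['ee_pos'],o['eef_rot'])
c=wristcam();crop(c,180,90,440,280,3,'w8');np.save('w8cam.npy',{k:c[k] for k in('intrinsics','R','t')},allow_pickle=True)
c=camera('side');crop(c,180,130,380,290,4,'s8')
E
```

```text
[-0.23619752  0.22251415 -1.36276956] [-0.05700843 -0.0161364  -0.04507739] 0.011928188194520873 [0.50403875 0.10053029 0.0818909 ] [-1.57063370e+00  1.14164482e-04 -1.81250577e+00]
```

View pics/w8.png

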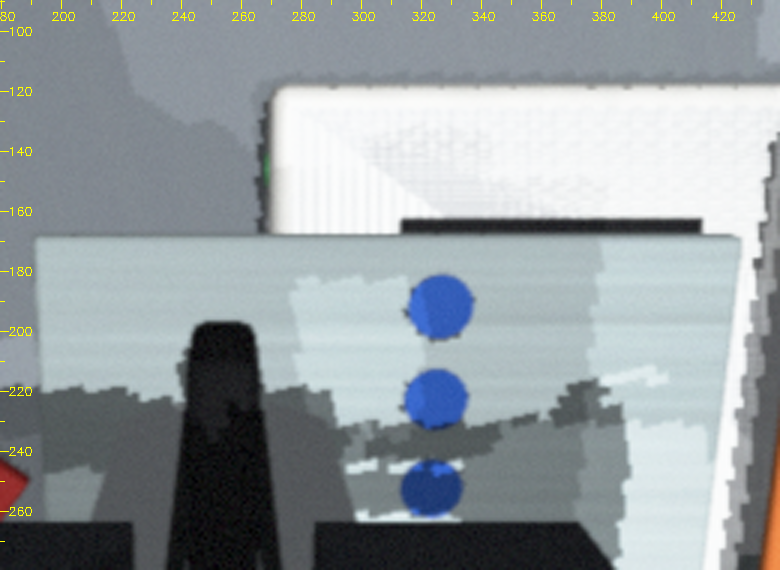

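View pics/s8.png

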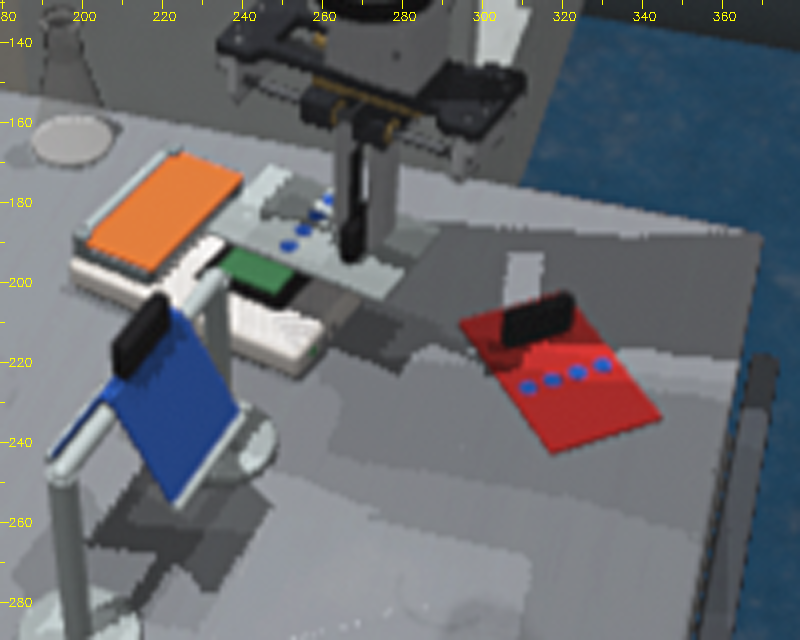

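```bash
python3 - <<'E'
from h import *
np.set_printoptions(precision=4,suppress=True)
c=np.load('w8cam.npy',allow_pickle=True).item()
o=get_obs();R=toolR(o)
T=lambda u,v,z:(R.T@(world(c,u,v,z)-o['ee_pos']))*1000
for n,a in dict(plL=(191.5,168.5,.0755),plR=(425.5,168.5,.0755),rdL=(275,118,.024),rdR=(435,118,.024),rear=(270.5,150,.024),padL=(313,163,.028),padR=(413,163,.028),flapA=(445,220,.042),lipshadow=(440,130,.04)).items(): print(n,T(*a),world(c,*a))
E
```

```text
plL [-39.1086   6.6518 -34.2267] [0.4805 0.1466 0.0755]
plR [-39.0813   6.7676  93.5782] [0.6046 0.116  0.0755]
rdL [-65.0982  58.2054  14.0098] [0.5336 0.1603 0.024 ]
rdR [-65.0822  58.3031 121.7617] [0.6382 0.1345 0.024 ]
rear [-43.622   58.1947  11.2203] [0.5258 0.1401 0.024 ]
padL [-35.2006  54.2177  40.1467] [0.5518 0.125  0.028 ]
padR [-35.1865  54.2796 108.4309] [0.6181 0.1086 0.028 ]
flapA [  1.1013  40.2832 127.5379] [0.628  0.0688 0.042 ]
lipshadow [-57.9503  42.2966 117.667 ] [0.6325 0.1285 0.04  ]
```

Call:
step_arm(
  targets=[
    [-1,15,0,0,0,0],
    [0,15,0,0,0,0],
    [0,10,0,0,0,0],
    [0,0,0,0,0,0],
    [0,0,0,0,0,0],
  ],
)

```text
time_s: 16.45
ee_pos: [0.5048, 0.1011, 0.0416]
eef_rot: [-1.571, 0.0, -1.813]
force: [0.2, 0.1, -1.0]
grip_width: 0.0118
```

```bash
python3 - <<'E'
from h import *
o=get_obs();print(o['force'],o['moment'],o['grip_width'],o['ee_pos'],o['eef_rot'])
c=wristcam();crop(c,180,90,440,280,3,'w9')
c=camera('side');crop(c,190,150,310,250,6.5,'s9')
E
```

```text
[ 0.21340502  0.13040812 -0.99993532] [ 0.02772566 -0.04121525 -0.02637195] 0.011813521593914942 [0.50481689 0.10113811 0.04160371] [-1.57066513e+00  5.83019162e-05 -1.81318714e+00]
```

View pics/w9.png

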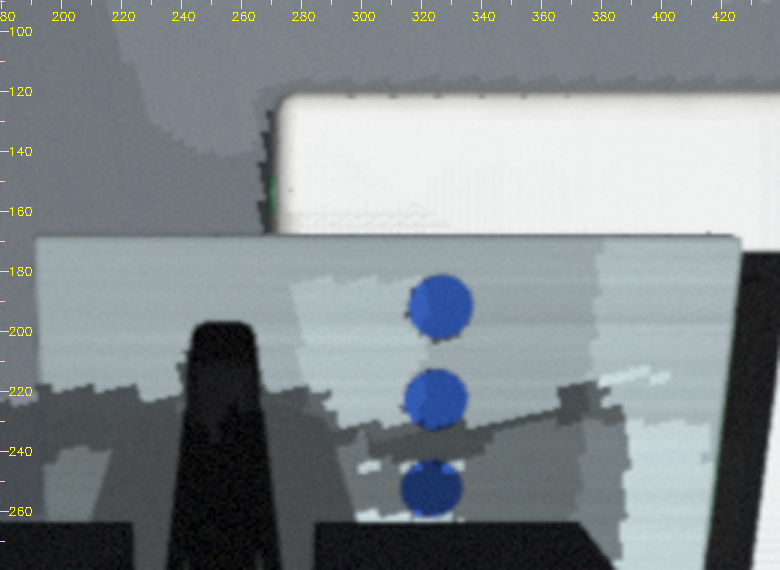

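View pics/s9.png

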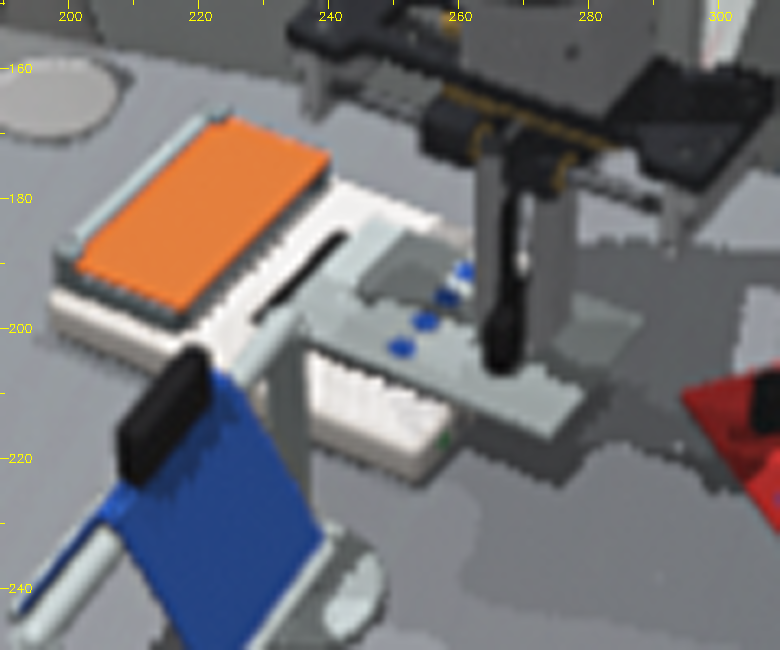

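Call:
step_arm(
  targets=[
    [0,0,12,0,0,0],
    [0,0,12,0,0,0],
    [0,0,10,0,0,0],
    [0,0,8,0,0,0],
    [0,0,0,0,0,0],
  ],
)

```text
time_s: 17.18
ee_pos: [0.5458, 0.0909, 0.0413]
eef_rot: [-1.571, -0.0, -1.813]
force: [-0.3, -0.3, -1.1]
grip_width: 0.0118
```

```bash
python3 - <<'E'
from h import *
o=get_obs();print(o['force'],o['moment'],o['grip_width'],o['ee_pos'],o['eef_rot'])
c=wristcam();crop(c,180,90,440,280,3,'w10')
c=camera('side');crop(c,190,150,310,250,6.5,'s10')
E
```

```text
[-0.25765075 -0.34681933 -1.06978775] [-0.04154097 -0.01500793 -0.0073244 ] 0.011765429579655264 [0.54581935 0.09087953 0.04126228] [-1.57094210e+00 -5.33110306e-05 -1.81342416e+00]
```

View pics/w10.png

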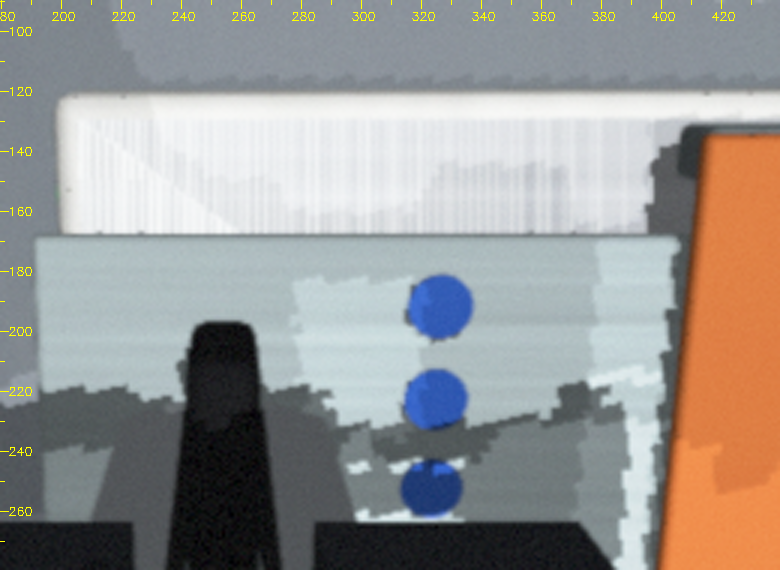

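View pics/s10.png

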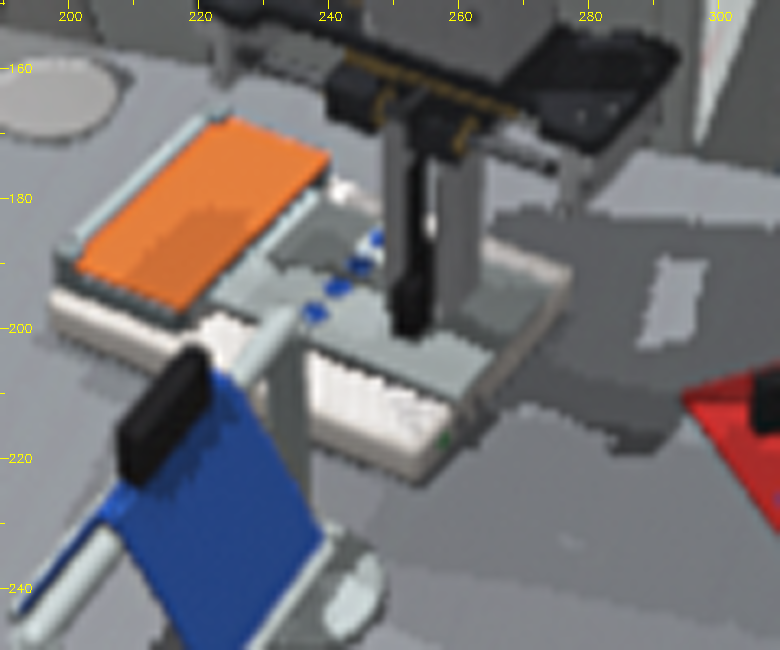

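Call:
step_arm(
  targets=[
    [0,0,8,0,0,0],
    [0,0,8,0,0,0],
    [0,0,6,0,0,0],
    [0,0,0,0,0,0],
    [0,0,0,0,0,0],
  ],
)

```text
time_s: 17.9
ee_pos: [0.5666, 0.0858, 0.0413]
eef_rot: [-1.571, -0.0, -1.813]
force: [-0.4, -0.9, -1.6]
grip_width: 0.0116
```

```bash
python3 - <<'E'
from h import *
o=get_obs();print(o['force'],o['moment'],o['grip_width'],o['ee_pos'],o['eef_rot'])
c=wristcam();crop(c,150,90,410,280,3,'w11');np.save('w11cam.npy',{k:c[k] for k in('intrinsics','R','t')},allow_pickle=True)
c=camera('side');crop(c,190,150,310,250,6.5,'s11')
E
```

```text
[-0.38566363 -0.89409011 -1.60713403] [-0.01415344 -0.00126418 -0.04045258] 0.011572017342696217 [0.56664085 0.08580468 0.04132266] [-1.57113029e+00 -1.21800471e-04 -1.81311155e+00]
```

View pics/w11.png

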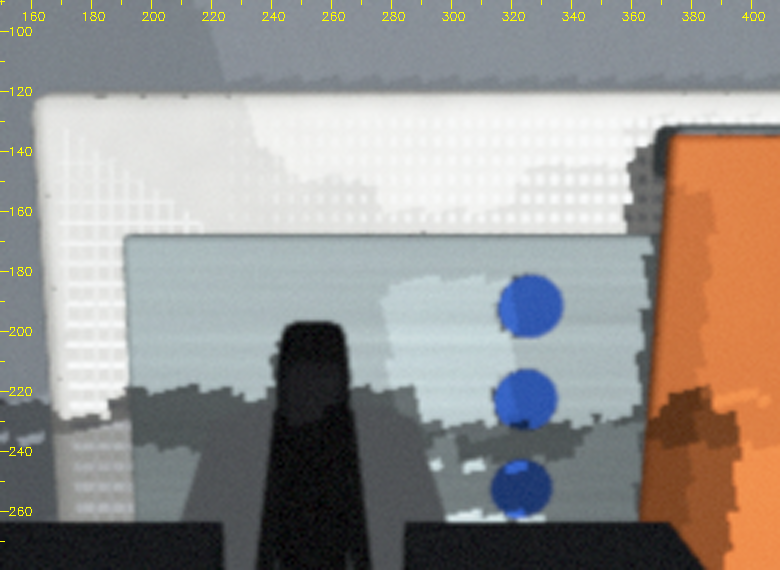

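View pics/s11.png

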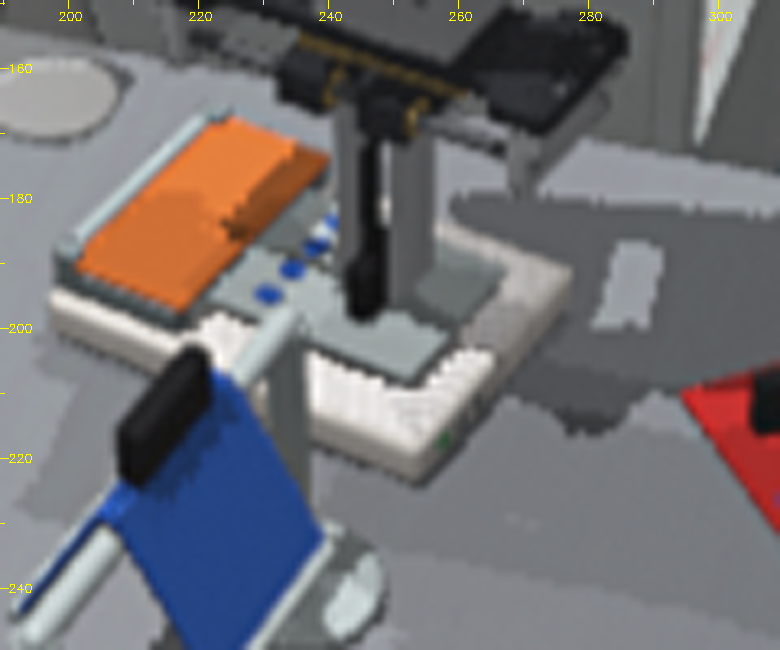

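```bash
python3 - <<'E'
from h import *
np.set_printoptions(precision=4,suppress=True)
c=np.load('w11cam.npy',allow_pickle=True).item()
o=get_obs();R=toolR(o)
T=lambda u,v,z:(R.T@(world(c,u,v,z)-o['ee_pos']))*1000
for n,a in dict(plL=(191.5,168.5,.035),rdrear=(164,168,.024),rdside=(260,120.5,.024),lip=(366,220,.042)).items(): print(n,T(*a))
E
```

```text
plL [-39.0658   6.4474 -33.8665]
rdrear [-37.5875  17.45   -51.7631]
rdside [-64.3826  17.4413   3.6174]
lip [-11.8203  -0.5654  61.2718]
```

Call:
step_arm(
  targets=[
    [0,2,0,0,0,0],
    [0,2,0,0,0,0],
    [0,1.5,0,0,0,0],
    [0,0,0,0,0,0],
    [0,0,0,0,0,0],
  ],
  gripper=-1,
  squeeze=60,
)

```text
time_s: 18.62
ee_pos: [0.5668, 0.0859, 0.0361]
eef_rot: [-1.571, 0.0, -1.813]
force: [-2.6, 0.5, 4.1]
grip_width: 0.012
```

Call:
step_arm(
  targets=[
    [0,1,0,0,0,0],
    [0,1,0,0,0,0],
    [0,0,0,0,0,0],
    [0,0,0,0,0,0],
  ],
)

```text
time_s: 19.12
ee_pos: [0.5669, 0.0859, 0.0354]
eef_rot: [-1.57, 0.0, -1.813]
force: [-11.6, 0.6, 21.4]
grip_width: 0.0113
```

```bash
python3 - <<'E'
from h import *
o=get_obs();print(o['force'],o['moment'],o['grip_width'],o['ee_pos'],o['eef_rot'])
c=wristcam();crop(c,150,90,410,280,3,'w12')
c=camera('side');crop(c,190,150,310,250,6.5,'s12')
c=camera('top');crop(c,140,110,330,240,4,'t12')
E
```

```text
[-11.64983621   0.63404391  21.40831912] [-0.04127853  2.0693506   0.02676094] 0.011262118569357875 [0.56690171 0.08585585 0.03543126] [-1.57039259e+00  1.61492281e-04 -1.81303929e+00]
```

View pics/w12.png

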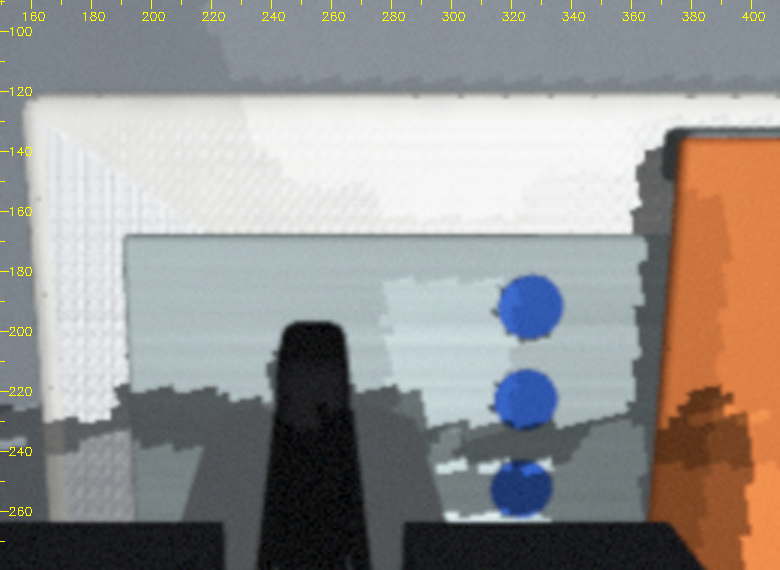

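View pics/s12.png

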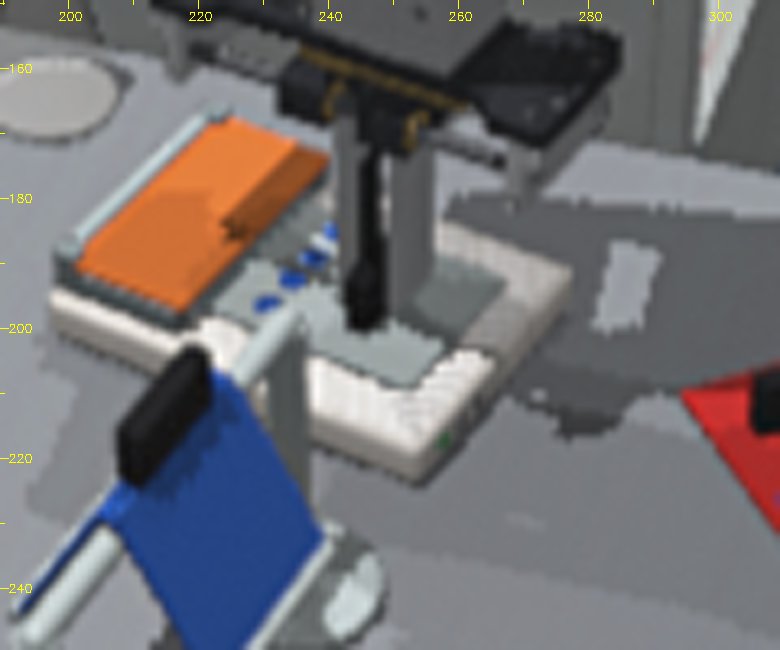

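View pics/t12.png

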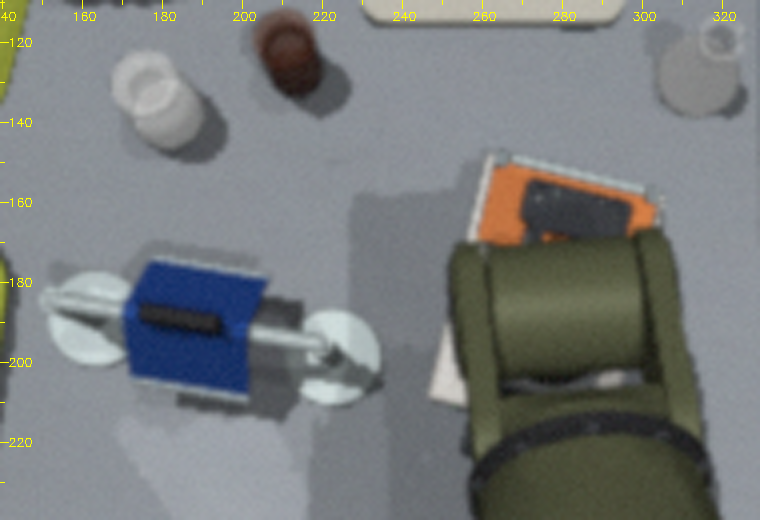

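Call:
step_arm(
  targets=[
    [0,-0.3,-0.5,0,0,0],
    [0,0,-0.5,0,0,0],
    [0,0,0,0,0,0],
    [0,0,0,0,0,0],
  ],
)

```text
time_s: 19.77
ee_pos: [0.5669, 0.0859, 0.0354]
eef_rot: [-1.568, 0.001, -1.813]
force: [-0.5, -1.3, 12.7]
grip_width: 0.0113
```

```bash
python3 - <<'E'
from h import *
o=get_obs();print(o['force'],o['moment'],o['grip_width'],o['ee_pos'],o['eef_rot'],o['joint_vel'])
E
```

```text
[-0.54640414 -1.30235795 12.73322962] [-0.29033324  0.40524237 -0.0337732 ] 0.011302638280077427 [0.56688327 0.08586263 0.03544283] [-1.56809962e+00  5.82847553e-04 -1.81321035e+00] [-4.68522231e-04 -1.60407447e-03 -9.37867688e-04 -9.82968130e-07
  1.71497750e-03  9.79138169e-04]
```

```bash
python3 - <<'E'
from station import job,get_obs
print(job.hand_in());o=get_obs();print(o['time_s'],o['force'],o['ee_pos'])
E
```

```text
the job is handed in; nothing more can be done
None
the job is handed in; nothing more can be done
```

I handed the job in at about 19.8 s of robot time. The guard hangs on the bar, and the white plate is held pressed on the reader with its front edge under the flap. The hand-in gave no verdict, so the results below are my own measurements.

- **Guard:** it was lifted by its rib, lowered onto the bar until it touched, and released. At release it was within about 1 mm of the bar's line and 2 mm of its middle, by wrist-camera measurement. The last pictures show it still astride and level.
- **Plate:** I gripped the rib of the white plate with the blue spots, not the red one. Its front edge is at about x = 58 mm in the reader's frame, roughly 33 mm under the lip. It is centred within about 2 mm and parallel to the reader.
- **Flap:** it looked flat on its cheeks in every view, and I felt no contact while sliding the plate in.
- **Press:** the final push is about 14 N. The measured height puts the plate's underside at 24 mm, level with the aluminium top, so the pad should be fully pressed. The tool is tilted less than 0.005 rad.
- **Glassware:** I did not measure its positions again, but the last top picture shows all three pieces standing.

One reading was off at first: the press showed about 12 N of sideways force. I removed it by shifting the tool back 1 mm and easing the push slightly. I took no picture after that, but the measured tool position did not change.

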